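# Set out the visitors' sign-in place at the gatehouse desk

## Task

Get the sign-in place ready around the open visitors' register: set the ink pad in the middle of the gap between the register and the yellow gate control box, square with the register, and stand the rubber stamp upright on the middle of the pad. Stand the white pump bottle in the middle of the gap between the register and the microphone, and lay the pen centrally along the fold of the open register; pad and bottle should be level with the register's middle. Leave the spray bottle and the stapler where they are.

Things in the scene. Friction and masses are not known exactly. Their poses are not given: they have to be found in the camera images.
- register: Open visitors' register, fixed: white ruled pages on a blue cover, 152 (its x) x 214 (its y) x 16 mm high, flat on top; origin at the centre of its underside. The fold (a shallow 4 mm groove) runs along its x axis through the centre; x points roughly away from the robot, y to the robot's left. Microphone and gate box stand beside its two y edges; which is on which side varies.
- microphone: Gooseneck microphone, fixed: black base 120 (x) x 100 (y) x 34 mm, origin at the centre of its underside. Silver neck rises 40 mm to +x of the origin and leans to +x, to 220 mm high and 125 mm from the origin. Stands 282 to 298 mm (centre to centre) along the register's +y or -y axis; clear gap to the register about 125 to 141 mm.
- gate_box: Yellow gate control box with green and red buttons and a key switch, fixed: 120 (x) x 100 (y) mm, body 42 mm high, buttons to 54 mm; origin at the centre of its underside. Stands 282 to 298 mm (centre to centre) along the register's y axis on the other side from the microphone; clear gap to the register about 125 to 141 mm.
- ink_pad: Flat dark-steel ink pad with a dark blue inked top, loose, 56 (x) x 88 (y) x 18 mm high, origin at the centre of the underside, flat top. 0.10 to 0.16 kg. Symmetric; at the end either its x or its y axis may lie along the register's x axis.
- stamp: Rubber stamp, loose, standing upright: wooden foot 28 (x) x 50 (y) x 16 mm high with red rubber below, dark wooden round handle above: grip 28 mm in diameter from 34 to 66 mm height, top at 76 mm. Origin at the centre of the underside, z up along the handle. About 0.08 kg.
- pump_bottle: White round pump bottle of hand sanitiser with a blue band, loose, standing: body 50 mm in diameter and straight up to 100 mm height, shoulder and pump head above to 135 mm, short spout reaching 21 mm from the axis. Origin at the centre of the underside. 0.14 to 0.28 kg.
- pen: Black pen with silver ring and clip, loose, lying flat: 140 mm long (along its x), 11 mm wide, 11 mm high, does not roll. Origin at the middle of its length, on the underside. 0.02 kg.
- spray_bottle: Bystander, leave alone: small clear blue spray bottle with a white label and black spray head, 40 mm in diameter, 120 mm high, loose. Origin at the centre of the underside.
- stapler: Bystander, leave alone: red stapler, 125 (x) x 34 (y) x 56 mm high, loose. Origin at the centre of the underside.
Mind the look-alikes: they are no part of the job. There is more than one size of the ink_pad; the job needs the smallest.

How it is judged:
By the outcome, as a careful person would: the job done as asked, in the order asked, and still so for the second after the job is handed in, with the robot touching nothing.
It also fails if it takes over 115 s, if anything falls off the work surface, if the arm or the gripper's body presses on something with over 40 N, if the wrist force passes 120 N, or if a joint passes its speed limit or range.

## Robot

A 6-joint arm with a two-finger parallel gripper is mounted at the origin on the work surface. World frame = base frame: x ahead of the robot, y to its left, z up, the work surface at z = 0. Lengths are in m, angles in rad, forces in N, time in s.
With the tool pointing down it reaches from about 0.3 to 0.85 m from the base axis. Payload 5.4 kg.
Tool frame: the origin (TCP) lies midway between the tips of the shut fingers; the grasp point (between the pads) lies 19 mm behind it; z points along the fingers, y is the direction in which the jaws open and shut (so a half turn about z gives the same grasp; the last joint's range is limited). The gripper opens to 85 mm and grips with 20 to 120 N. Pads are 22 mm wide; open, the fingers measure 114 mm over their backs; the gripper's body (76 mm by 85 mm) begins 54 mm behind the grasp point. The pads swing forward as they close: fully open they stand 13 mm farther back than shut.
Start: joints at [1.048, 0.158, 1.597, -0, 1.386, -0.21], TCP at [0.177, 0.547, 0.231] pointing down, gripper open.
Joint ranges: [-2.91, 2.91], [-0.94, 2.29], [0.18, 2.7], [-1.29, 4.43], [0.17, 2.64], [-3, 3]. Speed limits (rad/s): [2.57, 2.57, 3.14, 3.14, 3.14, 3.14].

## Interface

Orientations are given as [roll, pitch, yaw] about the fixed x, y, z axes, in that order (R = Rz(yaw) Ry(pitch) Rx(roll)).
In Python, from workcell import bot, read_camera, camera_params gives the robot as it stands.
- The arm moves only by the tool move_arm, never from a script. Its argument "motion" is a list of rows, each a list of 7 numbers: the shift along the tool's x, y, z in m, then the turn, a rotation vector about the tool's x, y, z in rad, then the closure in counts, from 0 (fully open) to 255 (shut). A call has 1 to 10 rows; each row is the pose to reach, as a shift and turn from the pose measured when the call began, along the tool's axes at that moment; what a row does not reach only later rows make up. A row lasts 1/12 s, in which the tool goes at most 41.7 mm and 7.16 degrees, less where a joint would pass 70% of its speed; a pose out of reach is approached as far as the arm can. A call with a gripper value outside its range is refused whole. The fingers move at their own pace and stop on an object; "squeeze" is the grip in N (left out, the last holds). Time passes only in rows, so rows that repeat a pose let the fingers close. It gives the time, the measured TCP pose, the force and the opening at its end, in the units of the state.
- bot.state(): the state, without advancing time (a new reading comes with each control period).
- read_camera(name): name is "scene" or "top" or "wrist"; returns the picture (400x640x3 uint8, red, green, blue); there is no depth.
- camera_params(name): a dict with "K" (3x3 intrinsics, pixels), "cam_to_world" (4x4, takes a point from camera to world coordinates). Camera axes: x right, y down, z forward; pixel columns grow to the right and rows downward; lengths in m; the calibration is good to about 2 mm. A picture is of the moment at which its call begins: read the wrist's pose just before it. camera_params takes no time and is no camera call; for the wrist camera it gives the pose at the moment of the call.
- bot.close_job(): hands the job in, once; it reports no verdict.
The state is a dict: "time_s": time; "joint_positions": joint angles; "dq": joint speeds; "joint_efforts": joint torques, N m; "eef_pos": TCP position; "ee_rot": TCP orientation; "wrist_force": force on the tool from outside, world axes, zero at the start; "moment": the same for the moment, N m; "width": opening from 0.0 (shut) to 1.0 (fully open).
Only numpy, scipy, OpenCV 4.12 (cv2) and the standard library are available. Lean on these libraries where they do the work, as an engineer would, in place of code of your own. Each camera call takes 0.05 s, during which the arm holds its last target. There are 200 camera calls.

## Working session

There is one attempt and no reset: what is moved stays moved. The work goes in short steps, Python scripts to look and compute and a tool call to move; the robot and the scene stay as the last step left them, time stands still between calls to the robot, and variables do not carry over. Pictures are saved under pics/ and viewed, about 12 in all and at most 16, crops included, and the job is handed in when it is done.

Besides the shell and the picture viewer there is one more tool, called after "Request:" by a JSON object that holds its "name" and its "arguments". move_arm: Moves the arm, as the interface text tells. Its arguments: {"type":"object","properties":{"motion":{"type":"array","items":{"type":"array","items":{"type":"number"}}},"squeeze":{"type":"number"}},"required":["motion"]}

```bash
mkdir -p pics; ls
cat > h.py <<'E'
import numpy as np, cv2
from workcell import bot, read_camera, camera_params
def snap(name,fn):
    p=camera_params(name); im=read_camera(name)
    cv2.imwrite('pics/'+fn+'.png',cv2.cvtColor(im,cv2.COLOR_RGB2BGR)); np.savez('pics/'+fn+'.npz',K=p['K'],T=p['cam_to_world'])
    return im
def load(fn):
    z=np.load('pics/'+fn+'.npz'); return cv2.imread('pics/'+fn+'.png'),z['K'],z['T']
def ray(K,T,uv,z):
    K=np.array(K);T=np.array(T);uv=np.atleast_2d(np.array(uv,float))
    d=np.c_[uv,np.ones(len(uv))]@np.linalg.inv(K).T@T[:3,:3].T
    o=T[:3,3]; s=(z-o[2])/d[:,2]; return o+d*s[:,None]
def proj(K,T,P):
    P=np.atleast_2d(P); c=(P-T[:3,3])@T[:3,:3]; q=c@np.array(K).T; return q[:,:2]/q[:,2:]
E
python3 - <<'E'
from h import *
print(bot.state())
for n in('scene','top','wrist'):
    snap(n,n+'0'); p=camera_params(n); print(n,np.round(p['K'],1).tolist(),np.round(p['cam_to_world'],3).tolist())
E
```

```text
pics
{'time_s': 0.0, 'joint_positions': array([ 1.04791543e+00,  1.59083542e-01,  1.59823458e+00, -2.75514151e-06,
        1.38618599e+00, -2.10078867e-01]), 'dq': array([-0.00127687, -0.00203502,  0.00039497, -0.00114558, -0.00015734,
       -0.00082587]), 'joint_efforts': array([ 2.00232556e-03, -3.96004522e+01, -3.31429267e+01, -5.54394921e-05,
        8.30183591e-03,  1.94921476e-06]), 'eef_pos': array([0.17664618, 0.54656497, 0.23029634]), 'ee_rot': array([-3.13972265e+00, -3.95961794e-04,  2.82879076e+00]), 'wrist_force': array([-0.01653137, -0.65393376,  0.07995215]), 'moment': array([0.03804951, 0.00134371, 0.01841852]), 'width': 1.0005120647857462}
scene [[514.3, 0.0, 324.8], [0.0, 514.3, 191.9], [0.0, 0.0, 1.0]] [[-0.787, 0.498, -0.363, 0.966], [0.616, 0.631, -0.471, 0.518], [-0.006, -0.595, -0.804, 1.082], [0.0, 0.0, 0.0, 1.0]]
top [[426.7, 0.0, 316.3], [0.0, 426.7, 197.8], [0.0, 0.0, 1.0]] [[-0.014, -0.988, 0.151, 0.298], [-1.0, 0.013, -0.01, -0.07], [0.008, -0.152, -0.988, 1.238], [0.0, 0.0, 0.0, 1.0]]
wrist [[348.7, 0.0, 323.7], [0.0, 348.7, 193.1], [0.0, 0.0, 1.0]] [[0.309, 0.909, 0.28, 0.104], [0.951, -0.295, -0.093, 0.57], [-0.002, 0.295, -0.955, 0.373], [0.0, 0.0, 0.0, 1.0]]
```

View pics/top0.png

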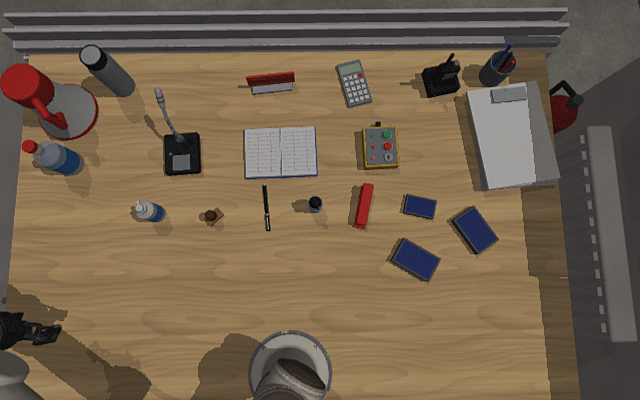

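View pics/scene0.png

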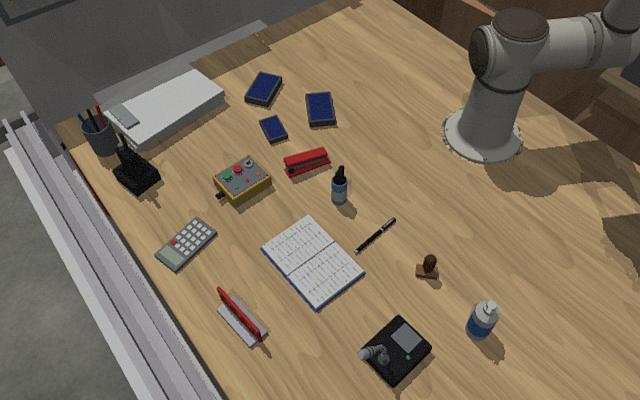

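Smallest pad is the right-hand candidate at top (420,207). The other two, at (474,230) and (415,260), are bigger. The pump bottle with the white head and blue band is at (150,211); the look-alike with the red cap is at (57,157). The stamp is at (213,215), the pen at (266,207) and the register at (280,152). The mic is on the left (+y) and the gate box on the right (380,147).

Run:
```python
from h import *
im,K,T=load('top0'); hsv=cv2.cvtColor(im,cv2.COLOR_BGR2HSV)
def comps(m,z,roi,amin=40,name=''):
    x0,y0,x1,y1=roi; mm=np.zeros(m.shape,np.uint8); mm[y0:y1,x0:x1]=m[y0:y1,x0:x1].astype(np.uint8)*255
    cs,_=cv2.findContours(mm,cv2.RETR_EXTERNAL,cv2.CHAIN_APPROX_NONE)
    for c in cs:
        if cv2.contourArea(c)<amin: continue
        P=ray(K,T,c[:,0],z)[:,:2]*1000
        r=cv2.minAreaRect(P.astype(np.float32)); px=c[:,0].mean(0)
        b=cv2.boxPoints(r); e=b[1]-b[0],b[2]-b[1]; l=max(e,key=np.linalg.norm)
        print(name,px.round(),'ctr',np.round(r[0],1),'size',np.round(r[1],1),'long-ang',np.round(np.degrees(np.arctan2(l[1],l[0]))%180,1))
h,s,v=cv2.split(hsv)
comps((h>105)&(h<130)&(s>120),0.018,(390,180,510,290),name='pad')
comps((s<60)&(v>120),0.016,(235,115,325,185),200,name='reg')
comps((h>18)&(h<32)&(s>140)&(v>90),0.042,(350,115,410,175),100,name='gate')
comps((v<60),0.034,(155,125,210,180),200,name='mic')
comps((v<60),0.011,(255,178,276,238),30,name='pen')
comps((h<25)&(v<110)&(s>80),0.04,(195,200,230,230),20,name='stamp')
comps((s<70)&(v>130)|((h>95)&(h<125)&(s>80)),0.1,(125,190,175,230),40,name='bottle')
cv2.imwrite('pics/crop1.png',np.hstack([cv2.resize(im[170:290,380:510],None,fx=3,fy=3,interpolation=2),cv2.resize(im[180:300,120:240],None,fx=3,fy=3,interpolation=2)]))
for z in (.1,.135): print('btl',ray(K,T,[(142,207)],z).round(3))
```

```text
pad [416. 260.] ctr [ 305.3 -362. ] size [107.1  62.9] long-ang 58.8
pad [476. 230.] ctr [ 387.6 -538.2] size [107.4  64. ] long-ang 33.3
pad [420. 206.] ctr [ 458.4 -381.1] size [78.5 45.5] long-ang 76.6
reg [280. 153.] ctr [626.5  23.5] size [145.4 206.7] long-ang 91.7
gate [381. 146.] ctr [ 630.5 -269.5] size [120.3  98.9] long-ang 2.0
mic [182. 152.] ctr [618.5 305.3] size [125.4 103. ] long-ang 4.6
pen [267. 223.] ctr [416.2  61. ] size [44.5 11.2] long-ang 5.9
pen [265. 199.] ctr [483.8  67.4] size [79.9 10.8] long-ang 5.4
stamp [212. 216.] ctr [435.9 216.8] size [48.7 56.8] long-ang 135.4
bottle [157. 214.] ctr [435.2 346.5] size [28.8 45.2] long-ang 160.5
bottle [144. 207.] ctr [454.7 381.6] size [53.8 33.4] long-ang 61.2
btl [[0.454 0.387 0.1  ]]
btl [[0.449 0.373 0.135]]
```

View pics/crop1.png

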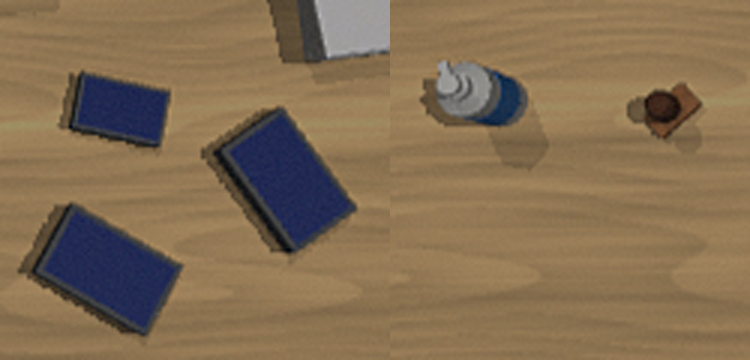

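The inked area of the pad at crop (120,108) measures 78x45 mm, so the whole pad is about 88x56. The other two measure 107x63, so the choice is confirmed. I'll start moving and survey the fixtures from the wrist on the way.

Request:
{"name": "move_arm", "arguments": {"motion": [[-0.46,-0.373,-0.1,0,0,-0.313,0],[-0.46,-0.373,-0.1,0,0,-0.313,0],[-0.46,-0.373,-0.1,0,0,-0.313,0],[-0.46,-0.373,-0.1,0,0,-0.313,0],[-0.46,-0.373,-0.1,0,0,-0.313,0],[-0.46,-0.373,-0.1,0,0,-0.313,0],[-0.46,-0.373,-0.1,0,0,-0.313,0],[-0.46,-0.373,-0.1,0,0,-0.313,0],[-0.46,-0.373,-0.1,0,0,-0.313,0],[-0.46,-0.373,-0.1,0,0,-0.313,0]]}}

```text
time_s: 0.98
eef_pos: [0.3987, 0.2048, 0.2999]
ee_rot: [-3.14, -0.001, -3.141]
wrist_force: [0.8, 0.0, 0.1]
width: 0.997
```

```bash
cat >> h.py <<'E'
from scipy.spatial.transform import Rotation as Ro
def go(x,y,z,yaw_deg):
    s=bot.state(); R=Ro.from_euler('xyz',s['ee_rot']); Rt=Ro.from_euler('ZX',[np.radians(yaw_deg),np.pi])
    d=R.inv().apply(np.array([x,y,z])-s['eef_pos']); r=(R.inv()*Rt).as_rotvec()
    print('t %.2f'%s['time_s'],'pos',s['eef_pos'].round(4),'rpy',np.degrees(s['ee_rot']).round(1),'w %.3f'%s['width'],'F',s['wrist_force'].round(1))
    print('shift',d.round(4).tolist(),'rot',r.round(4).tolist(),'rows>=%.1f'%max(np.linalg.norm(d)/.0417,np.degrees(np.linalg.norm(r))/7.16))
E
python3 -c "
from h import *
go(.5,.05,.33,180)"
```

```text
t 0.98 pos [0.3987 0.2048 0.2999] rpy [-179.9   -0.  -180. ] w 0.997 F [0.8 0.  0.1]
shift [-0.1013, -0.1549, -0.03] rot [-0.0011, -0.0005, 0.0003] rows>=4.5
```

Request:
{"name": "move_arm", "arguments": {"motion": [[-0.101,-0.155,-0.03,0,0,0,0],[-0.101,-0.155,-0.03,0,0,0,0],[-0.101,-0.155,-0.03,0,0,0,0],[-0.101,-0.155,-0.03,0,0,0,0],[-0.101,-0.155,-0.03,0,0,0,0],[-0.101,-0.155,-0.03,0,0,0,0],[-0.101,-0.155,-0.03,0,0,0,0]]}}

```text
time_s: 1.57
eef_pos: [0.4999, 0.0491, 0.3296]
ee_rot: [-3.141, -0.002, 3.14]
wrist_force: [-0.6, 0.6, 0.6]
width: 1.002
```

```bash
python3 -c "
from h import *
snap('wrist','w1'); go(.45,-.37,.2,76.6)"
```

```text
t 1.62 pos [0.4994 0.05   0.3295] rpy [-1.8e+02 -1.0e-01  1.8e+02] w 0.998 F [ 0.4  0.5 -0.5]
shift [0.049, -0.42, 0.1298] rot [-0.002, -0.0008, 1.8043] rows>=14.4
```

View pics/w1.png

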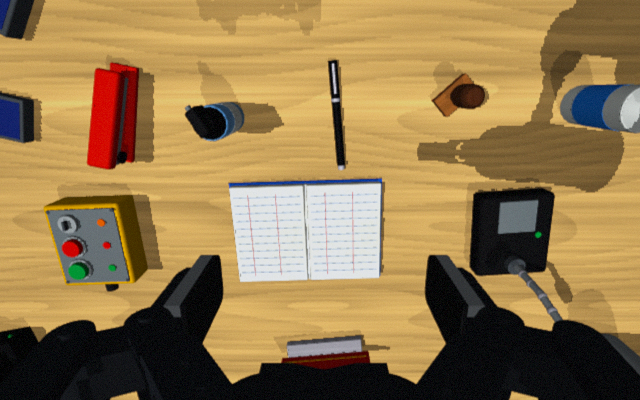

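Everything is in view: register pages at (306,230), gate box (95,240), mic (512,230), pen (337,115), stamp (460,95), bottle (605,107).

```bash
cat >> h.py <<'E'
def rects(fn,m,z,roi,amin=40,name='',biggest=True):
    im,K,T=load(fn); x0,y0,x1,y1=roi; mm=np.zeros(m.shape,np.uint8); mm[y0:y1,x0:x1]=m[y0:y1,x0:x1].astype(np.uint8)*255
    mm=cv2.morphologyEx(mm,cv2.MORPH_CLOSE,np.ones((5,5)))
    cs,_=cv2.findContours(mm,cv2.RETR_EXTERNAL,cv2.CHAIN_APPROX_NONE)
    cs=sorted([c for c in cs if cv2.contourArea(c)>amin],key=cv2.contourArea,reverse=True)
    for c in cs[:1] if biggest else cs:
        P=ray(K,T,c[:,0],z)[:,:2]*1000
        r=cv2.minAreaRect(P.astype(np.float32)); b=cv2.boxPoints(r); l=max((b[1]-b[0],b[2]-b[1]),key=np.linalg.norm)
        print(name,c[:,0].mean(0).round(),'bbox',cv2.boundingRect(c),'ctr',np.round(r[0],1),'size',np.round(r[1],1),'long',np.round(np.degrees(np.arctan2(l[1],l[0]))%180,1))
def chans(fn):
    im=load(fn)[0]; return cv2.split(cv2.cvtColor(im,cv2.COLOR_BGR2HSV))
E
python3 - <<'E'
from h import *
f='w1'; h,s,v=[a.astype(int) for a in chans(f)]
rects(f,(s<60)&(v>150),.016,(222,160,395,290),500,'reg')
rects(f,((h>18)&(h<32)&(s>170)&(v>100)&(v<256))|(s<60)&(v>90),.042,(40,180,150,285),500,'gate')
rects(f,(v<45),.034,(465,180,556,280),500,'mic')
rects(f,(v<70)|((s<60)),.011,(320,55,352,172),100,'pen')
rects(f,(h<14)&(v<170)&(s>90)&(v>70),.016,(425,65,495,125),50,'stamp foot+')
im,K,T=load(f)
cv2.imwrite('pics/c2.png',np.hstack([cv2.resize(im[170:300,30:160],(390,390)),cv2.resize(im[65:130,420:500],(400,390))]))
E
```

```text
reg [307. 231.] bbox (229, 183, 152, 99) ctr [625.   24.5] size [145.5 206.7] long 91.6
gate [ 91. 244.] bbox (43, 199, 99, 86) ctr [ 625.2 -262.5] size [126.7 109.8] long 2.1
mic [508. 235.] bbox (465, 188, 89, 92) ctr [618.9 299.3] size [129.5 111.5] long 4.2
pen [337. 114.] bbox (329, 60, 16, 110) ctr [462.5  65.8] size [138.9  11.1] long 5.1
stamp foot+ [452.  94.] bbox (432, 75, 41, 41) ctr [434.3 212.2] size [28.8 50.2] long 136.5
```

View pics/c2.png

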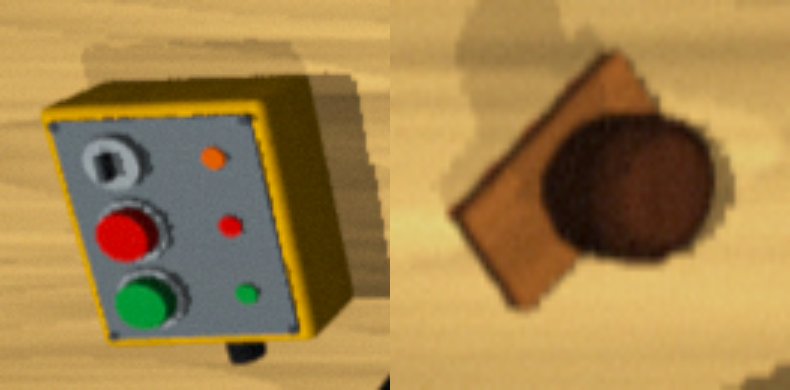

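Request:
{"name": "move_arm", "arguments": {"motion": [[0.049,-0.42,0.13,0,0,1.804,0],[0.049,-0.42,0.13,0,0,1.804,0],[0.049,-0.42,0.13,0,0,1.804,0],[0.049,-0.42,0.13,0,0,1.804,0],[0.049,-0.42,0.13,0,0,1.804,0],[0.049,-0.42,0.13,0,0,1.804,0],[0.049,-0.42,0.13,0,0,1.804,0],[0.049,-0.42,0.13,0,0,1.804,0],[0.049,-0.42,0.13,0,0,1.804,0],[0.049,-0.42,0.13,0,0,1.804,0]]}}

```text
time_s: 2.45
eef_pos: [0.4528, -0.3455, 0.2067]
ee_rot: [-3.14, -0.0, 1.888]
wrist_force: [0.1, 0.2, 0.9]
width: 0.999
```

```bash
python3 -c "
from h import *
go(.458,-.381,.2,76.6)"
```

```text
t 2.45 pos [ 0.4528 -0.3455  0.2067] rpy [-179.9   -0.   108.2] w 0.999 F [0.1 0.2 0.9]
shift [-0.0353, -0.0062, 0.0067] rot [-0.0015, 0.0003, 0.5508] rows>=4.4
```

Request:
{"name": "move_arm", "arguments": {"motion": [[-0.035,-0.006,0.007,0,0,0.551,0],[-0.035,-0.006,0.007,0,0,0.551,0],[-0.035,-0.006,0.007,0,0,0.551,0],[-0.035,-0.006,0.007,0,0,0.551,0],[-0.035,-0.006,0.007,0,0,0.551,0],[-0.035,-0.006,0.007,0,0,0.551,0],[-0.035,-0.006,0.007,0,0,0.551,0]]}}

```text
time_s: 3.03
eef_pos: [0.4585, -0.3792, 0.1995]
ee_rot: [-3.14, 0.0, 1.34]
wrist_force: [0.3, 0.5, -0.4]
width: 1.002
```

Run:
```python
from h import *
im,K,T=load('w1')
P=ray(K,T,[(46.7,210.7),(112.7,209.3),(129.3,280),(66.7,282.7)],.042); print('gate panel',P[:,:2].round(4).tolist(),P.mean(0).round(4))
print('mic -y edge z0/z34',ray(K,T,[(471,235)],0)[0,:2].round(4),ray(K,T,[(473,200)],.034)[0,:2].round(4),' +y top',ray(K,T,[(552,215)],.034)[0,:2].round(4))
snap('wrist','w2'); go(.458,-.381,.05,76.6)
h,s,v=[a.astype(int) for a in chans('w2')]
rects('w2',(h>105)&(h<130)&(s>120),.018,(0,0,640,400),300,'pad',False)
```

```text
gate panel [[0.579, -0.3145], [0.5773, -0.2276], [0.6821, -0.2234], [0.6862, -0.3118]] [ 0.6311 -0.2693  0.042 ]
mic -y edge z0/z34 [0.6338 0.2647] [0.5684 0.2458]  +y top [0.5899 0.3541]
t 3.08 pos [ 0.4585 -0.3794  0.1996] rpy [-179.9    0.    76.8] w 1.000 F [-0.3 -0.1 -0.7]
shift [-0.0016, 0.0002, 0.1496] rot [-0.0016, 0.0003, 0.0031] rows>=3.6
pad [162. 182.] bbox (120, 121, 87, 124) ctr [ 301.  -360.1] size [110.1  65.5] long 58.9
pad [292. 356.] bbox (239, 272, 110, 128) ctr [ 372.3 -560.3] size [175.  105.6] long 60.1
pad [324. 167.] bbox (299, 127, 51, 82) ctr [ 457. -380.] size [78.9 47.1] long 75.9
pad [ 52. 365.] bbox (0, 321, 97, 79) ctr [ 100.6 -539.1] size [161.2  63.9] long 31.0
pad [189. 344.] bbox (140, 262, 88, 138) ctr [ 257.8 -526.9] size [183.1  97.9] long 75.0
pad [570. 358.] bbox (528, 322, 89, 70) ctr [ 682.  -655.8] size [ 81.7 107.6] long 150.0
pad [351. 381.] bbox (308, 364, 79, 36) ctr [ 424.8 -633.7] size [51.3 90.1] long 166.8
pad [491. 358.] bbox (461, 318, 69, 82) ctr [ 584.8 -635.8] size [116.4  62.9] long 51.2
pad [449. 316.] bbox (434, 293, 28, 51) ctr [ 550.2 -574.5] size [65.6 29.2] long 82.1
pad [253. 389.] bbox (231, 376, 41, 24) ctr [ 313.3 -616.5] size [34.2 48.2] long 166.8
```

View pics/w2.png

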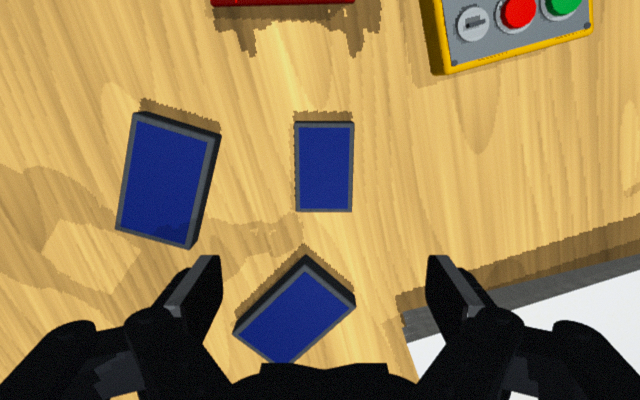

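The pad is confirmed at pixel (324,167): (0.457, -0.380), long axis at 76°. Target for the pad is (0.631, -0.151) at yaw 91.7. For the bottle it is (0.621, 0.194).

Request:
{"name": "move_arm", "arguments": {"motion": [[-0.001,-0.001,0.04,0,0,0.01,0],[-0.001,-0.001,0.08,0,0,0.01,0],[-0.001,-0.001,0.12,0,0,0.01,0],[-0.001,-0.001,0.15,0,0,0.01,0],[-0.001,-0.001,0.17,0,0,0.01,0],[-0.001,-0.001,0.185,0,0,0.01,0],[-0.001,-0.001,0.195,0,0,0.01,0],[-0.001,-0.001,0.199,0,0,0.01,0],[-0.001,-0.001,0.199,0,0,0.01,0]]}}

```text
time_s: 3.83
eef_pos: [0.4568, -0.3796, 0.0001]
ee_rot: [-3.139, -0.0, 1.331]
wrist_force: [0.7, 0.2, -0.9]
width: 0.992
```

Request:
{"name": "move_arm", "arguments": {"motion": [[0,0,0,0,0,0,130],[0,0,0,0,0,0,130],[0,0,0,0,0,0,130],[0,0,0,0,0,0,130],[0,0,0,0,0,0,130],[0,0,0,0,0,0,130],[0,0,0,0,0,0,130]], "squeeze": 40}}

```text
time_s: 4.42
eef_pos: [0.4578, -0.3807, 0.0018]
ee_rot: [-3.141, 0.001, 1.331]
wrist_force: [0.3, 1.0, 6.3]
width: 0.64
```

Request:
{"name": "move_arm", "arguments": {"motion": [[0,0,-0.005,0,0,0,130],[0,0,-0.02,0,0,0,130],[0,0,-0.05,0,0,0,130],[0,0,-0.08,0,0,0,130],[0,0,-0.1,0,0,0,130],[0,0,-0.1,0,0,0,130],[0,0,-0.1,0,0,0,130]]}}

```text
time_s: 5.0
eef_pos: [0.4583, -0.3812, 0.1031]
ee_rot: [3.14, 0.003, 1.331]
wrist_force: [-0.2, 0.0, -1.0]
width: 0.645
```

Run:
```python
from h import *
snap('wrist','w3'); go(.631,-.151,.1,91.7)
h,s,v=[a.astype(int) for a in chans('w3')]
rects('w3',(h>105)&(h<130)&(s>120)&(v>60),.115,(200,60,460,300),300,'pad',False)
```

```text
t 5.05 pos [ 0.4574 -0.3801  0.1012] rpy [-1.80e+02  1.00e-01  7.63e+01] w 0.646 F [-0.8  1.  -2. ]
shift [0.2638, 0.1142, 0.0009] rot [-0.0009, 0.0008, -0.2693] rows>=6.9
pad [323. 240.] bbox (261, 184, 125, 116) ctr [ 460.3 -368.4] size [51.6 48.7] long 76.2
```

View pics/w3.png

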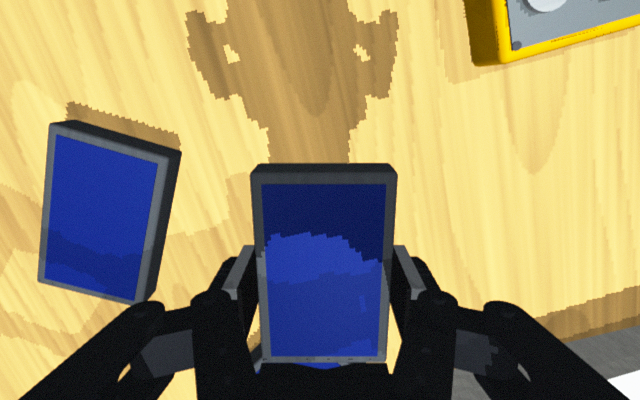

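The pad is held square and symmetric in the jaws. Now I'll carry it over.

Request:
{"name": "move_arm", "arguments": {"motion": [[0.264,0.114,0,0,0,-0.269,130],[0.264,0.114,0,0,0,-0.269,130],[0.264,0.114,0,0,0,-0.269,130],[0.264,0.114,0,0,0,-0.269,130],[0.264,0.114,0,0,0,-0.269,130],[0.264,0.114,0,0,0,-0.269,130],[0.264,0.114,0,0,0,-0.269,130],[0.264,0.114,0,0,0,-0.269,130],[0.264,0.114,0,0,0,-0.269,130],[0.264,0.114,0,0,0,-0.269,130]]}}

```text
time_s: 5.88
eef_pos: [0.6295, -0.1503, 0.0987]
ee_rot: [-3.137, -0.001, 1.601]
wrist_force: [-0.7, 0.2, -1.7]
width: 0.637
```

Run:
```python
from h import *
im,K,T=load('w3'); print('held ink far/near',ray(K,T,[(323,184),(320,361)],.117).round(4).tolist())
snap('wrist','w4'); go(.631,-.151,.004,91.7)
```

```text
held ink far/near [[0.4664, -0.3427, 0.117], [0.4452, -0.4233, 0.117]]
t 5.93 pos [ 0.6294 -0.1511  0.0992] rpy [-179.8   -0.    91.6] w 0.645 F [ 0.  -0.  -0.6]
shift [-0.0, 0.0019, 0.0951] rot [-0.004, -0.0003, -0.001] rows>=2.3
```

View pics/w4.png

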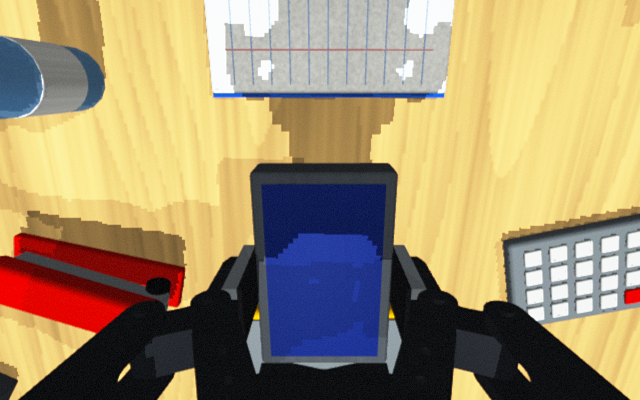

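Request:
{"name": "move_arm", "arguments": {"motion": [[0.001,0.001,0.04,0,0,0,130],[0.001,0.001,0.07,0,0,0,130],[0.001,0.001,0.085,0,0,0,130],[0.001,0.001,0.092,0,0,0,130],[0.001,0.001,0.096,0,0,0,130],[0.001,0.001,0.096,0,0,0,130],[0.001,0.001,0.096,0,0,0,130],[0.001,0.001,0.096,0,0,0,130]]}}

```text
time_s: 6.6
eef_pos: [0.6315, -0.1508, 0.0053]
ee_rot: [-3.141, 0.001, 1.599]
wrist_force: [1.0, 0.1, -0.9]
width: 0.647
```

Request:
{"name": "move_arm", "arguments": {"motion": [[0,0,0,0,0,0,60],[0,0,0,0,0,0,30],[0,0,0,0,0,0,0],[0,0,0,0,0,0,0],[0,0,-0.02,0,0,0,0],[0,0,-0.06,0,0,0,0],[0,0,-0.1,0,0,0,0],[0,0,-0.14,0,0,0,0],[0,0,-0.18,0,0,0,0],[0,0,-0.2,0,0,0,0]]}}

```text
time_s: 7.43
eef_pos: [0.6338, -0.1514, 0.2121]
ee_rot: [3.134, 0.005, 1.599]
wrist_force: [0.3, -0.9, 0.8]
width: 0.996
```

Run:
```python
from h import *
im,K,T=load('w4'); print('reg edge',ray(K,T,[(330,93),(215,93),(446,93)],.016).round(4).tolist())
snap('wrist','w5'); snap('top','top5'); go(.44,.1,.25,135)
for f in('w5','top5'):
    h,s,v=[a.astype(int) for a in chans(f)]
    rects(f,(h>105)&(h<130)&(s>120)&(v>60),.018,(250,60,420,250) if f=='w5' else (325,130,360,180),100,f+' pad',False)
rects('w5',(s<60)&(v>120),.016,(150,0,500,100),500,'reg')
```

```text
reg edge [[0.6299, -0.0793, 0.016], [0.5586, -0.0814, 0.016], [0.7017, -0.0773, 0.016]]
t 7.53 pos [ 0.6346 -0.1517  0.212 ] rpy [179.5   0.4  91.6] w 0.997 F [ 0.4 -0.1  0.5]
shift [0.2569, -0.1869, -0.0414] rot [0.0066, 0.0094, -0.7567] rows>=7.7
w5 pad [320. 161.] bbox (295, 123, 50, 79) ctr [ 630.2 -150.3] size [47.1 78.3] long 91.6
w5 pad [324.  89.] bbox (250, 87, 149, 4) ctr [632.6 -79.8] size [136.7   2.7] long 1.6
reg [331.  46.] bbox (150, 37, 350, 56) ctr [632.9 -60. ] size [312.2  46.8] long 2.1
```

View pics/w5.png

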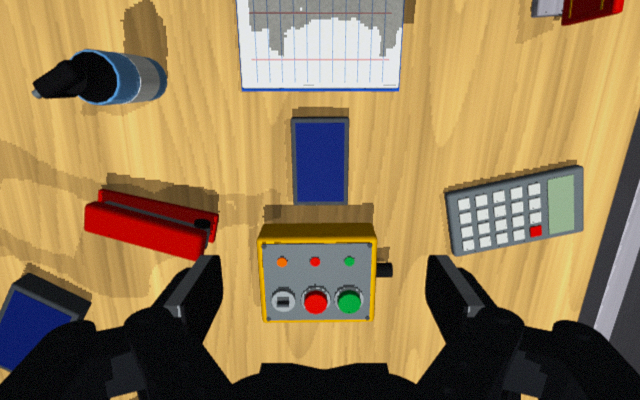

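The pad is now at (0.6302, -0.1503), yaw 91.6, which is within 1 mm of target. It sits central between the register (row 91) and the box. On to the stamp.

Request:
{"name": "move_arm", "arguments": {"motion": [[0.257,-0.187,-0.01,0,0,-0.757,0],[0.257,-0.187,-0.01,0,0,-0.757,0],[0.257,-0.187,-0.01,0,0,-0.757,0],[0.257,-0.187,-0.01,0,0,-0.757,0],[0.257,-0.187,-0.01,0,0,-0.757,0],[0.257,-0.187,-0.01,0,0,-0.757,0],[0.257,-0.187,-0.01,0,0,-0.757,0],[0.257,-0.187,-0.01,0,0,-0.757,0],[0.257,-0.187,-0.01,0,0,-0.757,0],[0.257,-0.187,-0.01,0,0,-0.757,0]]}}

```text
time_s: 8.37
eef_pos: [0.4392, 0.1006, 0.2177]
ee_rot: [3.14, 0.01, 2.359]
wrist_force: [0.2, -0.5, -0.4]
width: 0.995
```

Run:
```python
from h import *
im,K,T=load('w5'); print('box edge z0',ray(K,T,[(320,224)],0).round(4).tolist(),'pad',ray(K,T,[(320,117),(320,204)],.018).round(4).tolist())
go(.434,.212,.2,136.5)
```

```text
box edge z0 [[0.6322, -0.2221, 0.0]] pad [[0.6294, -0.1056, 0.018], [0.6315, -0.1926, 0.018]]
t 8.37 pos [0.4392 0.1006 0.2177] rpy [179.9   0.6 135.2] w 0.995 F [ 0.2 -0.5 -0.4]
shift [0.0824, 0.0753, 0.017] rot [0.0015, 0.0102, -0.0235] rows>=2.7
```

Request:
{"name": "move_arm", "arguments": {"motion": [[0.082,0.075,0.017,0,0.01,-0.024,0],[0.082,0.075,0.017,0,0.01,-0.024,0],[0.082,0.075,0.017,0,0.01,-0.024,0],[0.082,0.075,0.017,0,0.01,-0.024,0],[0.082,0.075,0.017,0,0.01,-0.024,0],[0.082,0.075,0.017,0,0.01,-0.024,0]]}}

```text
time_s: 8.87
eef_pos: [0.4347, 0.2105, 0.1994]
ee_rot: [3.141, 0.0, 2.382]
wrist_force: [-0.5, -1.1, -1.1]
width: 0.999
```

Run:
```python
from h import *
snap('wrist','w6'); go(.434,.212,.034,136.5)
im,K,T=load('w6'); h,s,v=[a.astype(int) for a in chans('w6')]
rects('w6',(h<14)&(v<190)&(s>90)&(v>75),.016,(200,60,450,260),50,'foot')
rects('w6',(v<80),.06,(250,60,400,240),50,'handle',False)
```

```text
t 8.92 pos [0.4348 0.2102 0.1997] rpy [180.    0.  136.4] w 1.004 F [ 0.4 -0.4 -0.5]
shift [0.0018, 0.0006, 0.1657] rot [0.0008, 0.0004, -0.0012] rows>=4.0
foot [329. 149.] bbox (316, 138, 30, 25) ctr [426.1 226. ] size [26.5 23.1] long 41.7
handle [331. 160.] bbox (314, 135, 33, 59) ctr [429.2 223.5] size [27.1 47.9] long 129.8
```

View pics/w6.png

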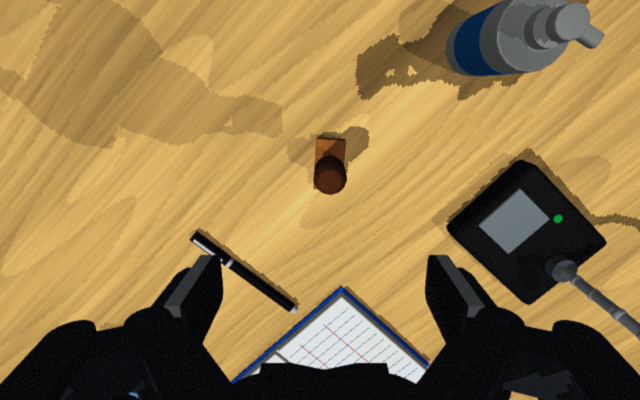

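Run:
```python
from h import *
im,K,T=load('w6')
print('handle',ray(K,T,[(330,177)],.068).round(4).tolist())
f=ray(K,T,[(331,138),(317,138),(346,138)],.016);print(f.round(4).tolist())
d=np.array([np.cos(np.radians(136.5)),np.sin(np.radians(136.5))]);print('ctr from far edge',f[0,:2]-.025*d)
g=ray(K,T,[(317,160),(345,160)],.016);print(g.round(4).tolist())
```

```text
handle [[0.4339, 0.2172, 0.068]]
[[0.4178, 0.235, 0.016], [0.4088, 0.2256, 0.016], [0.4274, 0.2451, 0.016]]
ctr from far edge [0.43589035 0.21779874]
[[0.4238, 0.2111, 0.016], [0.4421, 0.2304, 0.016]]
```

Request:
{"name": "move_arm", "arguments": {"motion": [[0.005,0.004,0.04,0,0,0,0],[0.005,0.004,0.08,0,0,0,0],[0.005,0.004,0.12,0,0,0,0],[0.005,0.004,0.145,0,0,0,0],[0.005,0.004,0.16,0,0,0,0],[0.005,0.004,0.166,0,0,0,0],[0.005,0.004,0.166,0,0,0,0],[0.005,0.004,0.166,0,0,0,0]]}}

```text
time_s: 9.58
eef_pos: [0.4352, 0.2161, 0.0346]
ee_rot: [3.14, 0.001, 2.38]
wrist_force: [0.7, 0.2, 0.3]
width: 1.003
```

Request:
{"name": "move_arm", "arguments": {"motion": [[0,0,0,0,0,0,80],[0,0,0,0,0,0,110],[0,0,0,0,0,0,200],[0,0,0,0,0,0,200],[0,0,0,0,0,0,200],[0,0,0,0,0,0,200],[0,0,0,0,0,0,200],[0,0,0,0,0,0,200],[0,0,0,0,0,0,200],[0,0,0,0,0,0,200]], "squeeze": 30}}

```text
time_s: 10.42
eef_pos: [0.4357, 0.2163, 0.0352]
ee_rot: [3.139, 0.002, 2.38]
wrist_force: [-0.9, -0.1, 6.0]
width: 0.312
```

Request:
{"name": "move_arm", "arguments": {"motion": [[0,0,-0.005,0,0,0,200],[0,0,-0.02,0,0,0,200],[0,0,-0.05,0,0,0,200],[0,0,-0.09,0,0,0,200],[0,0,-0.12,0,0,0,200],[0,0,-0.15,0,0,0,200],[0,0,-0.15,0,0,0,200],[0,0,-0.15,0,0,0,200]]}}

```text
time_s: 11.08
eef_pos: [0.4362, 0.2164, 0.1869]
ee_rot: [3.136, 0.004, 2.38]
wrist_force: [0.1, -0.5, -1.0]
width: 0.311
```

Run:
```python
from h import *
snap('wrist','w7'); go(.6302,-.150,.184,91.6)
```

```text
t 11.13 pos [0.4349 0.2161 0.1849] rpy [1.799e+02 1.000e-01 1.364e+02] w 0.311 F [-0.9  0.2 -1.6]
shift [-0.394, -0.1302, 0.0012] rot [0.0031, 0.0006, 0.7813] rows>=10.0
```

View pics/w7.png

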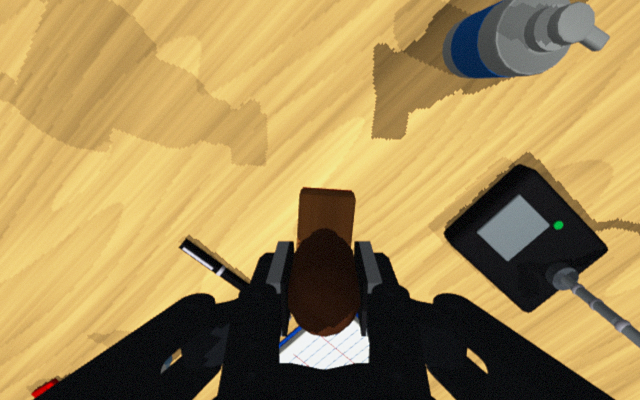

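Request:
{"name": "move_arm", "arguments": {"motion": [[-0.394,-0.13,0,0,0,0.781,200],[-0.394,-0.13,0,0,0,0.781,200],[-0.394,-0.13,0,0,0,0.781,200],[-0.394,-0.13,0,0,0,0.781,200],[-0.394,-0.13,0,0,0,0.781,200],[-0.394,-0.13,0,0,0,0.781,200],[-0.394,-0.13,0,0,0,0.781,200],[-0.394,-0.13,0,0,0,0.781,200],[-0.394,-0.13,0,0,0,0.781,200],[-0.394,-0.13,0,0,0,0.781,200]]}}

```text
time_s: 11.97
eef_pos: [0.6295, -0.1515, 0.1818]
ee_rot: [-3.14, -0.003, 1.598]
wrist_force: [-0.3, 0.7, -1.1]
width: 0.312
```

Run:
```python
from h import *
im,K,T=load('w7')
f=ray(K,T,[(328,188),(301,188),(355,190)],.1657)
for p in f:
    d=p[:2]-np.array([.4349,.2161]); a=np.radians(136.4); print('tool x,y',(d@[np.cos(a),np.sin(a)]).round(4),(d@[np.sin(a),-np.cos(a)]).round(4))
go(.6302,-.150,.12,91.6)
```

```text
tool x,y 0.0275 0.0027
tool x,y 0.0275 -0.0105
tool x,y 0.0264 0.0159
t 11.97 pos [ 0.6295 -0.1515  0.1818] rpy [-179.9   -0.2   91.6] w 0.312 F [-0.3  0.7 -1.1]
shift [0.0013, 0.0009, 0.0618] rot [-0.0017, -0.0028, -0.0003] rows>=1.5
```

Request:
{"name": "move_arm", "arguments": {"motion": [[0,0.001,0.04,0,-0.003,-0.035,200],[0,0.001,0.08,0,-0.003,-0.035,200],[0,0.001,0.105,0,-0.003,-0.035,200],[0,0.001,0.118,0,-0.003,-0.035,200],[0,0.001,0.124,0,-0.003,-0.035,200],[0,0.001,0.126,0,-0.003,-0.035,200],[0,0.001,0.128,0,-0.003,-0.035,200],[0,0.001,0.128,0,-0.003,-0.035,200],[0,0.001,0.128,0,-0.003,-0.035,200]]}}

```text
time_s: 12.72
eef_pos: [0.6311, -0.1514, 0.0552]
ee_rot: [3.141, 0.001, 1.634]
wrist_force: [-0.1, 0.1, -1.5]
width: 0.315
```

Run:
```python
from h import *
snap('scene','s8'); im=load('s8')[0]; cv2.imwrite('pics/s8c.png',cv2.resize(im[100:300,180:380],None,fx=3,fy=3))
go(.6302,-.1515,.0535,93.6)
```

```text
t 12.77 pos [ 0.6311 -0.1513  0.0551] rpy [1.80e+02 1.00e-01 9.36e+01] w 0.314 F [ 0.8 -0.4 -0.4]
shift [-0.0001, -0.0009, 0.0016] rot [0.0003, 0.0012, -0.0] rows>=0.0
```

Request:
{"name": "move_arm", "arguments": {"motion": [[0,-0.001,0.001,0,0,0,200],[0,-0.001,0.002,0,0,0,200],[0,-0.001,0.002,0,0,0,200],[0,-0.001,0.002,0,0,0,200]]}}

```text
time_s: 13.1
eef_pos: [0.6301, -0.1514, 0.0533]
ee_rot: [3.141, 0.001, 1.634]
wrist_force: [0.0, 0.1, -0.5]
width: 0.315
```

Request:
{"name": "move_arm", "arguments": {"motion": [[0,0,0,0,0,0,120],[0,0,0,0,0,0,80],[0,0,0,0,0,0,40],[0,0,0,0,0,0,0],[0,0,0,0,0,0,0],[0,0,-0.03,0,0,0,0],[0,0,-0.07,0,0,0,0],[0,0,-0.11,0,0,0,0],[0,0,-0.15,0,0,0,0],[0,0,-0.16,0,0,0,0]]}}

```text
time_s: 13.93
eef_pos: [0.6334, -0.1526, 0.2222]
ee_rot: [3.13, 0.007, 1.634]
wrist_force: [1.2, -0.2, 1.9]
width: 1.001
```

Run:
```python
from h import *
snap('wrist','w9'); go(.44,.2,.25,140)
im=load('w9')[0]; cv2.imwrite('pics/w9c.png',cv2.resize(im[60:260,220:420],None,fx=3,fy=3))
```

```text
t 13.98 pos [ 0.6334 -0.1527  0.2216] rpy [179.3   0.4  93.6] w 1.000 F [1.  0.  1.1]
shift [0.3639, -0.1705, -0.0331] rot [0.0084, 0.0118, -0.8098] rows>=9.7
```

View pics/w9c.png

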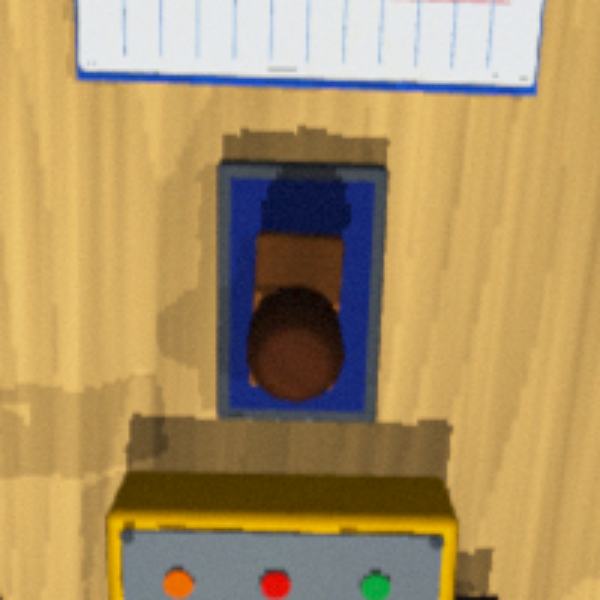

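The stamp is upright on the pad with its foot centred: foot columns 257-343 against ink columns 230-372. I'll check the exact offset while moving to the bottle.

Run:
```python
from h import *
im,K,T=load('w9'); c=lambda x,y:(220+x/3,60+y/3)
print('foot far L,R',ray(K,T,[c(257,236),c(343,238)],.034).round(4).tolist()); print('pad corners',ray(K,T,[c(219,165),c(385,167),c(376,418),c(219,416)],.018).round(4).tolist())
print('handle top',ray(K,T,[c(297,352)],.018+.07).round(4).tolist())
im,K,T=load('top0'); print('bottle shoulder',ray(K,T,[(146.7,210.7)],.1).round(4))
go(.4,.355,.25,181.6)
```

```text
foot far L,R [[0.616, -0.1277, 0.034], [0.6431, -0.1267, 0.034]]
pad corners [[0.6022, -0.108, 0.018], [0.6559, -0.1054, 0.018], [0.6599, -0.1912, 0.018], [0.6052, -0.1936, 0.018]]
handle top [[0.63, -0.1502, 0.088]]
bottle shoulder [[0.4435 0.3739 0.1   ]]
t 13.98 pos [ 0.6334 -0.1527  0.2216] rpy [179.3   0.4  93.6] w 1.000 F [1.  0.  1.1]
shift [0.5211, -0.2007, -0.0346] rot [0.004, 0.0151, -1.5358] rows>=13.4
```

Request:
{"name": "move_arm", "arguments": {"motion": [[0.521,-0.2,-0.035,0,0.015,-1.536,0],[0.521,-0.2,-0.035,0,0.015,-1.536,0],[0.521,-0.2,-0.035,0,0.015,-1.536,0],[0.521,-0.2,-0.035,0,0.015,-1.536,0],[0.521,-0.2,-0.035,0,0.015,-1.536,0],[0.521,-0.2,-0.035,0,0.015,-1.536,0],[0.521,-0.2,-0.035,0,0.015,-1.536,0],[0.521,-0.2,-0.035,0,0.015,-1.536,0],[0.521,-0.2,-0.035,0,0.015,-1.536,0],[0.521,-0.2,-0.035,0,0.015,-1.536,0]]}}

```text
time_s: 14.82
eef_pos: [0.4568, 0.229, 0.2403]
ee_rot: [3.14, 0.001, 2.889]
wrist_force: [0.2, 0.5, -0.4]
width: 1.002
```

```bash
python3 -c "
from h import *
go(.4,.355,.25,181.6)"
```

```text
t 14.82 pos [0.4568 0.229  0.2403] rpy [1.799e+02 1.000e-01 1.656e+02] w 1.002 F [ 0.2  0.5 -0.4]
shift [0.0865, 0.1079, -0.0096] rot [0.0018, 0.0015, -0.28] rows>=3.3
```

Request:
{"name": "move_arm", "arguments": {"motion": [[0.086,0.108,-0.01,0,0,-0.28,0],[0.086,0.108,-0.01,0,0,-0.28,0],[0.086,0.108,-0.01,0,0,-0.28,0],[0.086,0.108,-0.01,0,0,-0.28,0],[0.086,0.108,-0.01,0,0,-0.28,0],[0.086,0.108,-0.01,0,0,-0.28,0],[0.086,0.108,-0.01,0,0,-0.28,0]]}}

```text
time_s: 15.4
eef_pos: [0.4006, 0.3542, 0.2496]
ee_rot: [3.141, 0.001, -3.114]
wrist_force: [0.3, 0.2, -0.3]
width: 1.002
```

```bash
python3 -c "
from h import *
snap('wrist','w10');go(.444,.37,.2,181.6)"
```

```text
t 15.45 pos [0.4008 0.3539 0.2497] rpy [ 1.800e+02  1.000e-01 -1.785e+02] w 0.997 F [-0.8  0.2  0.3]
shift [-0.0435, 0.0149, 0.0498] rot [0.0007, 0.0009, -0.0015] rows>=1.6
```

View pics/w10.png

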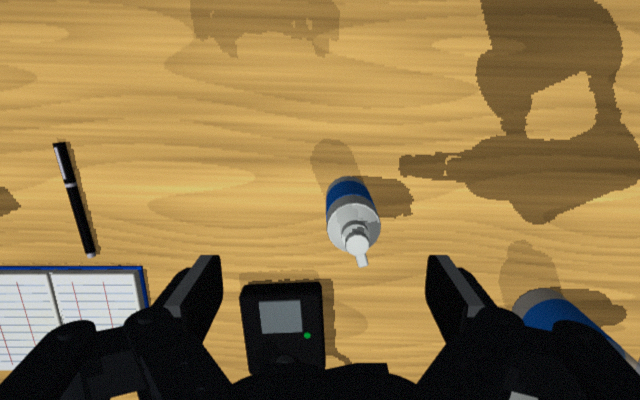

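Run:
```python
from h import *
im,K,T=load('w10')
print(ray(K,T,[(354,229)],.1),ray(K,T,[(357,242)],.132),ray(K,T,[(328,229),(380,229)],.1))
h,s,v=[a.astype(int) for a in chans('w10')]
rects('w10',(s<45)&(v>130),.1,(320,170,390,275),100,'white')
rects('w10',(h>100)&(h<125)&(s>130),.05,(320,170,390,275),100,'band')
go(.444,.37,.2,181.6)
```

```text
[[0.44779447 0.38282433 0.1       ]] [[0.4456045  0.38248513 0.132     ]] [[0.44840734 0.35931567 0.1       ]
 [0.44718157 0.40633427 0.1       ]]
white [355. 231.] bbox (326, 203, 54, 64) ctr [450.2 386.1] size [59.6 47.4] long 48.1
band [348. 194.] bbox (327, 181, 47, 31) ctr [430.8 380.3] size [29.9 48.2] long 99.4
t 15.45 pos [0.4008 0.3539 0.2497] rpy [ 1.800e+02  1.000e-01 -1.785e+02] w 0.997 F [-0.8  0.2  0.3]
shift [-0.0435, 0.0149, 0.0498] rot [0.0007, 0.0009, -0.0015] rows>=1.6
```

Request:
{"name": "move_arm", "arguments": {"motion": [[-0.023,0.013,0,0,0,0,0],[-0.046,0.026,0,0,0,0,0],[-0.046,0.026,0.03,0,0,0,0],[-0.046,0.026,0.07,0,0,0,0],[-0.046,0.026,0.11,0,0,0,0],[-0.046,0.026,0.145,0,0,0,0],[-0.046,0.026,0.17,0,0,0,0],[-0.046,0.026,0.18,0,0,0,0],[-0.046,0.026,0.183,0,0,0,0],[-0.046,0.026,0.183,0,0,0,0]]}}

```text
time_s: 16.28
eef_pos: [0.447, 0.3807, 0.0671]
ee_rot: [3.141, 0.001, -3.116]
wrist_force: [0.2, 0.2, 0.7]
width: 1.005
```

Request:
{"name": "move_arm", "arguments": {"motion": [[0,0,0,0,0,0,40],[0,0,0,0,0,0,80],[0,0,0,0,0,0,120],[0,0,0,0,0,0,140],[0,0,0,0,0,0,140],[0,0,0,0,0,0,140],[0,0,0,0,0,0,140],[0,0,0,0,0,0,140]], "squeeze": 40}}

```text
time_s: 16.95
eef_pos: [0.4485, 0.3815, 0.0694]
ee_rot: [3.139, 0.005, -3.116]
wrist_force: [-0.8, 0.2, 5.9]
width: 0.572
```

```bash
python3 -c "
from h import *
snap('wrist','w11');go(.6208,.1936,.12,181.6)
a=load('w11')[0];b=snap('scene','s11')[:,:,::-1]
cv2.imwrite('pics/c11.png',np.hstack([cv2.resize(a[150:400,160:480],(400,312)),cv2.resize(b[200:400,400:640],(374,312))]))"
```

```text
t 17.00 pos [0.4485 0.3815 0.0694] rpy [ 179.9    0.3 -178.5] w 0.572 F [-1.2 -1.2  6.8]
shift [-0.1677, -0.1921, -0.0503] rot [0.0022, 0.0047, -0.0024] rows>=6.2
```

View pics/c11.png

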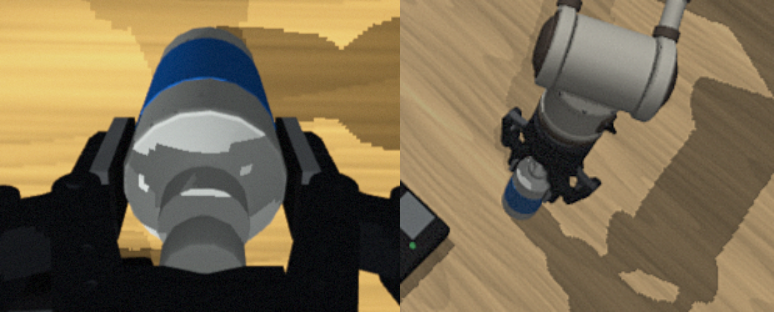

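Request:
{"name": "move_arm", "arguments": {"motion": [[0,0,-0.01,0,0,0,140],[0,0,-0.03,0,0,0,140],[0,-0.01,-0.055,0,0,0,140],[0,-0.04,-0.07,0,0,0,140],[0,-0.08,-0.07,0,0,0,140],[-0.01,-0.12,-0.07,0,0,0,140],[-0.03,-0.155,-0.07,0,0,0,140],[-0.055,-0.18,-0.07,0,0,0,140],[-0.09,-0.19,-0.07,0,0,0,140],[-0.12,-0.192,-0.07,0,0,0,140]]}}

```text
time_s: 17.88
eef_pos: [0.5746, 0.1897, 0.1402]
ee_rot: [3.14, 0.005, -3.119]
wrist_force: [0.3, 0.3, -1.9]
width: 0.573
```

```bash
python3 -c "
from h import *
go(.6208,.1936,.074,181.6)
im,K,T=load('w11'); c=lambda x,y:(160+x*.8,150+y*.8)
print('shoulder ctr',ray(K,T,[c(205,178)],.1).round(4))"
```

```text
t 17.88 pos [0.5746 0.1897 0.1402] rpy [ 179.9    0.3 -178.7] w 0.573 F [ 0.3  0.3 -1.9]
shift [-0.046, 0.0027, 0.0664] rot [0.0015, 0.0052, -0.0054] rows>=1.9
shoulder ctr [[0.4445 0.3814 0.1   ]]
```

Request:
{"name": "move_arm", "arguments": {"motion": [[-0.025,0.0025,0,0,0.005,-0.005,140],[-0.049,0.0025,0,0,0.005,-0.005,140],[-0.049,0.0025,0.02,0,0.005,-0.005,140],[-0.049,0.0025,0.045,0,0.005,-0.005,140],[-0.049,0.0025,0.06,0,0.005,-0.005,140],[-0.049,0.0025,0.066,0,0.005,-0.005,140],[-0.049,0.0025,0.069,0,0.005,-0.005,140],[-0.049,0.0025,0.069,0,0.005,-0.005,140],[-0.049,0.0025,0.069,0,0.005,-0.005,140]]}}

```text
time_s: 18.63
eef_pos: [0.6247, 0.1936, 0.073]
ee_rot: [3.14, 0.002, -3.114]
wrist_force: [0.5, -0.5, -2.9]
width: 0.573
```

```bash
python3 -c "
from h import *
go(.6238,.1936,.0695,181.6)
snap('wrist','w12');snap('scene','s12')"
```

```text
t 18.63 pos [0.6247 0.1936 0.073 ] rpy [ 1.799e+02  1.000e-01 -1.784e+02] w 0.573 F [ 0.5 -0.5 -2.9]
shift [0.0009, 0.0, 0.0035] rot [0.0017, 0.0025, -0.0002] rows>=0.1
```

Request:
{"name": "move_arm", "arguments": {"motion": [[0.001,0,0.001,0,0,0,140],[0.001,0,0.002,0,0,0,140],[0.001,0,0.003,0,0,0,140],[0.001,0,0.0035,0,0,0,140],[0.001,0,0.0035,0,0,0,140]]}}

```text
time_s: 19.15
eef_pos: [0.6238, 0.1936, 0.0696]
ee_rot: [3.14, 0.003, -3.114]
wrist_force: [-0.3, 0.0, -2.7]
width: 0.573
```

Request:
{"name": "move_arm", "arguments": {"motion": [[0,0,0,0,0,0,90],[0,0,0,0,0,0,60],[0,0,0,0,0,0,30],[0,0,0,0,0,0,0],[0,0,0,0,0,0,0],[0,0,0,0,0,0,0],[0,0,-0.02,0,0,0,0],[0,0,-0.06,0,0,0,0],[0,0,-0.1,0,0,0,0],[0,0,-0.13,0,0,0,0]]}}

```text
time_s: 19.98
eef_pos: [0.6242, 0.1935, 0.2032]
ee_rot: [3.14, 0.006, -3.114]
wrist_force: [0.6, -0.0, 1.1]
width: 1.002
```

```bash
python3 -c "
from h import *
go(.44,.07,.2,93)"
```

```text
t 19.98 pos [0.6242 0.1935 0.2032] rpy [ 179.9    0.3 -178.4] w 1.002 F [ 0.6 -0.   1.1]
shift [0.1875, -0.1183, 0.0018] rot [0.0061, 0.0031, 1.5461] rows>=12.4
```

Request:
{"name": "move_arm", "arguments": {"motion": [[0.167,-0.109,-0.067,0,0,-0.061,0],[0.167,-0.109,-0.067,0,0,-0.061,0],[0.167,-0.109,-0.067,0,0,-0.061,0],[0.167,-0.109,-0.067,0,0,-0.061,0],[0.167,-0.109,-0.067,0,0,-0.061,0],[0.167,-0.109,-0.067,0,0,-0.061,0],[0.167,-0.109,-0.067,0,0,-0.061,0],[0.167,-0.109,-0.067,0,0,-0.061,0]]}}

```text
time_s: 20.65
eef_pos: [0.4603, 0.0798, 0.2691]
ee_rot: [3.14, 0.007, -3.053]
wrist_force: [0.3, -0.0, -0.6]
width: 1.003
```

Run:
```python
from h import *
snap('wrist','w13'); snap('top','top13')
h,s,v=[a.astype(int) for a in chans('w13')]
rects('w13',(v<70)|(s<60),.011,(280,20,380,220),100,'pen',False)
go(.4625,.0658,.0,185.1)
```

```text
pen [311. 149.] bbox (306, 91, 11, 119) ctr [462.1  66.2] size [138.2  10.4] long 5.5
t 20.75 pos [0.4603 0.0802 0.2682] rpy [ 179.9    0.3 -174.9] w 1.004 F [ 0.5  0.5 -0.2]
shift [0.0004, -0.0151, 0.2682] rot [0.0021, 0.0049, 0.0003] rows>=6.4
```

View pics/w13.png

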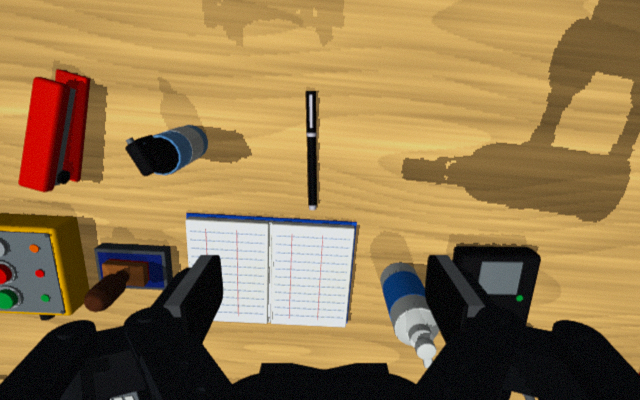

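Pen at (0.462, 0.066), yaw 5.3°; both readings agree. Grasping it now.

Request:
{"name": "move_arm", "arguments": {"motion": [[0,-0.015,0.04,0,0.005,-0.003,0],[0,-0.015,0.08,0,0.005,-0.003,0],[0,-0.015,0.12,0,0.005,-0.003,0],[0,-0.015,0.16,0,0.005,-0.003,0],[0,-0.015,0.2,0,0.005,-0.003,0],[0,-0.015,0.23,0,0.005,-0.003,0],[0,-0.015,0.25,0,0.005,-0.003,0],[0,-0.015,0.26,0,0.005,-0.003,0],[0,-0.015,0.265,0,0.005,-0.003,0],[0,-0.015,0.265,0,0.005,-0.003,0]]}}

```text
time_s: 21.58
eef_pos: [0.4628, 0.0663, 0.0024]
ee_rot: [3.139, -0.002, -3.049]
wrist_force: [0.2, 0.1, 0.1]
width: 1.0
```

Run:
```python
from h import *
im,K,T=load('w13'); print('fold',ray(K,T,[(269.5,224),(269.5,320)],.015).round(4).tolist())
im,K,T=load('w1'); print('fold w1',ray(K,T,[(305.5,185),(307.5,278)],.015).round(4).tolist())
go(.4623,.066,.002,185.3)
```

```text
fold [[0.5534, 0.0218, 0.015], [0.6928, 0.0274, 0.015]]
fold w1 [[0.5526, 0.0238, 0.015], [0.6957, 0.0242, 0.015]]
t 21.58 pos [0.4628 0.0663 0.0024] rpy [ 1.799e+02 -1.000e-01 -1.747e+02] w 1.000 F [0.2 0.1 0.1]
shift [0.0005, -0.0002, 0.0004] rot [0.0025, -0.0018, 0.0003] rows>=0.0
```

Request:
{"name": "move_arm", "arguments": {"motion": [[0,0,0,0,0,0,100],[0,0,0,0,0,0,150],[0,0,0,0,0,0,200],[0,0,0,0,0,0,250],[0,0,0,0,0,0,250],[0,0,0,0,0,0,250],[0,0,0,0,0,0,250],[0,0,0,0,0,0,250],[0,0,0,0,0,0,250],[0,0,0,0,0,0,250]], "squeeze": 30}}

```text
time_s: 22.42
eef_pos: [0.4632, 0.0662, 0.0029]
ee_rot: [3.139, -0.001, -3.049]
wrist_force: [-1.4, -0.8, 6.2]
width: 0.115
```

Request:
{"name": "move_arm", "arguments": {"motion": [[0,0,-0.005,0,0,0,250],[0,0,-0.02,0,0,0,250],[0,0,-0.05,0,0,0,250],[0,0,-0.09,0,0,0,250],[0,0,-0.1,0,0,0,250],[0,0,-0.1,0,0,0,250]]}}

```text
time_s: 22.92
eef_pos: [0.4664, 0.0657, 0.1068]
ee_rot: [3.141, 0.007, -3.049]
wrist_force: [0.0, -0.0, -0.9]
width: 0.113
```

Run:
```python
from h import *
snap('wrist','w14'); go(.6255,.0243,.1,181.65)
h,s,v=[a.astype(int) for a in chans('w14')]
z=bot.state()['eef_pos'][2]-.0024+.011
rects('w14',(v<60),z,(300,90,345,255),60,'held pen',False)
```

```text
t 22.97 pos [0.4646 0.0658 0.1043] rpy [ 1.799e+02  1.000e-01 -1.747e+02] w 0.117 F [-0.8  0.7 -0.1]
shift [-0.1564, -0.0563, 0.0046] rot [0.0016, 0.0025, 0.064] rows>=4.0
held pen [324. 158.] bbox (310, 102, 29, 115) ctr [419.2  61.3] size [46.  10.7] long 5.1
held pen [324. 242.] bbox (307, 225, 38, 30) ctr [452.7  65.2] size [13.5 16. ] long 95.2
```

Request:
{"name": "move_arm", "arguments": {"motion": [[-0.157,-0.056,0,0,0.002,0.064,250],[-0.157,-0.056,0,0,0.002,0.064,250],[-0.157,-0.056,0,0,0.002,0.064,250],[-0.157,-0.056,0,0,0.002,0.064,250],[-0.157,-0.056,0,0,0.002,0.064,250],[-0.157,-0.056,0,0,0.002,0.064,250],[-0.157,-0.056,0,0,0.002,0.064,250],[-0.157,-0.056,0,0,0.002,0.064,250]]}}

```text
time_s: 23.63
eef_pos: [0.6241, 0.0253, 0.1033]
ee_rot: [3.139, -0.003, -3.112]
wrist_force: [0.4, -0.0, -0.3]
width: 0.117
```

Run:
```python
from h import *
go(.6263,.0243,.02,181.65)
```

```text
t 23.63 pos [0.6241 0.0253 0.1033] rpy [ 179.9   -0.2 -178.3] w 0.117 F [ 0.4 -0.  -0.3]
shift [-0.0024, -0.0013, 0.0833] rot [0.0023, -0.0027, 0.0005] rows>=2.0
```

Request:
{"name": "move_arm", "arguments": {"motion": [[-0.002,-0.001,0.03,0,-0.003,0,250],[-0.002,-0.001,0.06,0,-0.003,0,250],[-0.002,-0.001,0.075,0,-0.003,0,250],[-0.002,-0.001,0.08,0,-0.003,0,250],[-0.002,-0.001,0.083,0,-0.003,0,250],[-0.002,-0.001,0.083,0,-0.003,0,250],[-0.002,-0.001,0.083,0,-0.003,0,250]]}}

```text
time_s: 24.22
eef_pos: [0.6269, 0.0245, 0.0221]
ee_rot: [3.14, 0.003, -3.112]
wrist_force: [1.3, -0.5, 0.9]
width: 0.115
```

Run:
```python
from h import *
go(.6263,.0243,.019,181.65)
```

```text
t 24.22 pos [0.6269 0.0245 0.0221] rpy [ 179.9    0.2 -178.3] w 0.115 F [ 1.3 -0.5  0.9]
shift [0.0006, -0.0002, 0.0031] rot [0.0018, 0.0031, 0.0006] rows>=0.1
```

Lower 2.5 mm to contact, release slowly, then rise and look.

Request:
{"name": "move_arm", "arguments": {"motion": [[0.0005,0,0.001,0,0.003,0,250],[0.0005,0,0.002,0,0.003,0,250],[0.0005,0,0.0025,0,0.003,0,250],[0.0005,0,0.0025,0,0.003,0,250]]}}

```text
time_s: 24.55
eef_pos: [0.6266, 0.0245, 0.0199]
ee_rot: [3.14, 0.001, -3.112]
wrist_force: [0.3, 0.2, 0.2]
width: 0.115
```

Request:
{"name": "move_arm", "arguments": {"motion": [[0,0,0,0,0,0,210],[0,0,0,0,0,0,180],[0,0,0,0,0,0,140],[0,0,0,0,0,0,100],[0,0,0,0,0,0,50],[0,0,0,0,0,0,0],[0,0,0,0,0,0,0],[0,0,-0.02,0,0,0,0],[0,0,-0.06,0,0,0,0],[0,0,-0.1,0,0,0,0]]}}

```text
time_s: 25.38
eef_pos: [0.6247, 0.0246, 0.119]
ee_rot: [3.139, -0.004, -3.112]
wrist_force: [0.0, -0.3, 0.4]
width: 0.999
```

Request:
{"name": "move_arm", "arguments": {"motion": [[0.13,0,-0.2,0,0,0,0],[0.13,0,-0.2,0,0,0,0],[0.13,0,-0.2,0,0,0,0],[0.13,0,-0.2,0,0,0,0],[0.13,0,-0.2,0,0,0,0],[0.13,0,-0.2,0,0,0,0],[0.13,0,-0.2,0,0,0,0],[0.13,0,-0.2,0,0,0,0],[0.13,0,-0.2,0,0,0,0]]}}

```text
time_s: 26.13
eef_pos: [0.4955, 0.0203, 0.3188]
ee_rot: [3.139, -0.005, -3.112]
wrist_force: [-0.4, -0.6, -0.2]
width: 1.001
```

Run:
```python
from h import *
snap('wrist','w15'); snap('top','top15'); snap('scene','s15'); go(.5,.05,.33,180)
h,s,v=[a.astype(int) for a in chans('w15')]
rects('w15',(v<60),.027,(270,130,370,310),60,'pen',False)
rects('w15',(s<60)&(v>150),.016,(200,120,430,320),500,'reg')
a=load('w15')[0]; b=load('top15')[0]
cv2.imwrite('pics/fin.png',np.vstack([a[:,20:620],np.zeros((0,600,3),np.uint8),cv2.resize(b[100:200,140:420],(560,200))[:, :].copy() if 0 else cv2.copyMakeBorder(cv2.resize(b[100:200,140:420],(560,200)),0,0,20,20,0)]))
```

```text
t 26.28 pos [0.4952 0.0203 0.3176] rpy [ 179.8   -0.4 -178.3] w 1.003 F [ 0.4 -0.1  0.5]
shift [-0.0055, 0.0295, -0.0123] rot [0.0033, -0.0078, 0.0294] rows>=0.8
pen [324. 240.] bbox (320, 194, 8, 92) ctr [620.2  24.3] size [134.7   9.5] long 1.8
reg [323. 238.] bbox (246, 191, 155, 99) ctr [626.5  24.1] size [148.9 208.1] long 91.6
```

View pics/fin.png

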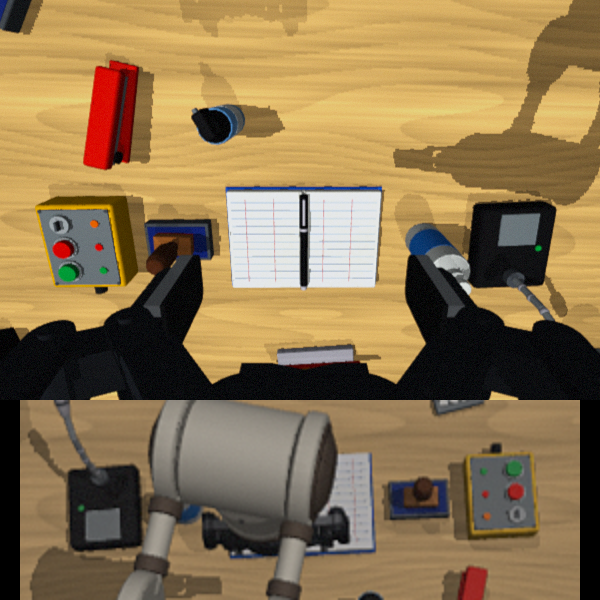

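The pen lies along the fold, the bottle is upright and the pad with the stamp is standing. Moving the arm aside for an unobstructed numeric check.

Request:
{"name": "move_arm", "arguments": {"motion": [[0.177,-0.245,0,0,0,0,0],[0.177,-0.245,0,0,0,0,0],[0.177,-0.245,0,0,0,0,0],[0.177,-0.245,0,0,0,0,0],[0.177,-0.245,0,0,0,0,0],[0.177,-0.245,0,0,0,0,0],[0.177,-0.245,0,0,0,0,0],[0.177,-0.245,0,0,0,0,0],[0.177,-0.245,0,0,0,0,0]]}}

```text
time_s: 27.03
eef_pos: [0.3239, -0.2318, 0.3169]
ee_rot: [3.137, -0.01, -3.118]
wrist_force: [0.0, 0.2, -0.5]
width: 0.999
```

Run:
```python
from h import *
snap('top','t16'); snap('scene','s16')
for f in('t16','s16'):
    im,K,T=load(f); h,s,v=[a.astype(int) for a in chans(f)]
    box=lambda P: (lambda q:(int(q[:,0].min()),int(q[:,1].min()),int(q[:,0].max()),int(q[:,1].max())))(proj(K,T,np.array(P)))
    rp=box([(x,y,.016) for x in(.552,.7) for y in(.005,.045)])
    print(f); rects(f,(v<75),.027,rp,30,'pen')
    rr=box([(x,y,.016) for x in(.54,.715) for y in(-.09,.14)])
    rects(f,((s<60)&(v>110))|(v<75)|((h>100)&(h<130)&(s>100)),.012,rr,500,'reg+cover')
    bb=box([(x,y,z) for x in(.585,.655) for y in(.155,.235) for z in(0,.135)])
    band=(h>98)&(h<125)&(s>110)&(v>50); mm=np.zeros(band.shape,bool); mm[bb[1]:bb[3],bb[0]:bb[2]]=band[bb[1]:bb[3],bb[0]:bb[2]]
    n,lab,st,ce=cv2.connectedComponentsWithStats(mm.astype(np.uint8)); i=1+np.argmax(st[1:,4]); print('band',st[i],ce[i].round(1))
    # predicted: axis at target, silhouette centre line
    print('axis px at z .0 .05 .1 .135',proj(K,T,[(.6208,.1936,z) for z in(0,.05,.1,.135)]).round(1).tolist())
    w=(s<50)&(v>120); mm[:]=0; mm[bb[1]:bb[3],bb[0]:bb[2]]=w[bb[1]:bb[3],bb[0]:bb[2]]
    n,lab,st,ce=cv2.connectedComponentsWithStats(mm.astype(np.uint8)); i=1+np.argmax(st[1:,4]); print('white',st[i],ce[i].round(1))
im,K,T=load('w15'); print('pen ends w15',ray(K,T,[(324,193),(323,289)],.024).round(4).tolist())
```

```text
t16
pen [280. 152.] bbox (277, 129, 6, 46) ctr [622.3  23.8] size [135.4  11.9] long 1.5
reg+cover [280. 152.] bbox (243, 126, 75, 53) ctr [624.3  24.3] size [153.2 215.5] long 91.4
band [214 147  16  14  81] [223.6 155.3]
axis px at z .0 .05 .1 .135 [[223.2, 154.8], [219.6, 150.4], [215.6, 145.7], [212.7, 142.1]]
white [208 135  17  19 185] [216.6 144.2]
s16
pen [312. 257.] bbox (288, 239, 48, 36) ctr [629.   28.9] size [139.   10.2] long 1.7
reg+cover [325. 274.] bbox (260, 214, 111, 101) ctr [628.3  68.5] size [153.1 296.3] long 91.8
band [349 303  23  17 197] [359.1 312.3]
axis px at z .0 .05 .1 .135 [[359.3, 311.5], [360.5, 302.0], [361.7, 291.8], [362.6, 284.3]]
white [336 261  28  31 547] [346.1 272.6]
pen ends w15 [[0.5524, 0.0231, 0.024], [0.6959, 0.0257, 0.024]]
```

```bash
python3 -c "
from workcell import bot
print(bot.close_job())"
```

```text
the job is handed in; nothing more can be done
None
```

The sign-in place is set up and handed in at about 27 s of the 115 s allowed, done in the order asked. The arm stands clear to one side with the gripper open.

| Item | Placed at | Last check |
|---|---|---|
| Smallest ink pad | (0.630, -0.150) m | Within about 2 mm of the middle of the register–gate box gap; yaw 91.6°, same as the register |
| Rubber stamp | On the pad | Upright, within about 2 mm of the pad's middle |
| Pump bottle | About (0.62, 0.193) m | Upright, within about 2–3 mm of the middle of the register–microphone gap and level with the register's middle |
| Pen | On the fold, about (0.624, 0.024) m | Within about 3 mm of the register's middle, 1.5–1.8° against the fold's 1.65° |

The spray bottle and stapler were not moved or touched.

**Readings that disagreed:**
- **Bottle before the grasp:** the overhead and wrist readings differed by about 8 mm. I used the wrist one, and the grasp held.
- **Pen at the end:** the dark-pixel measurements sat 2–6 mm off along its length. They mostly left out its silver tip; the end-to-end reading was within about 2 mm.
- **Microphone:** its position varied by about 3 mm between views, so the bottle's centring is uncertain by 1–2 mm.
- **Scene camera:** in its final check the pen came out about 5 mm to the left of the other readings, and the register outline took in neighbouring things, so I relied on the overhead and wrist views there.

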